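Fold back the bifold guard screen in front of the bench vise

ROBOT

A 6-joint arm with a two-finger parallel gripper is mounted at the origin on the work surface. World frame = base frame: x ahead of the robot, y to its left, z up, the work surface at z = 0. Lengths are in mm, angles in rad, forces in N, time in s.
With the tool pointing down it reaches from about 400 to 825 mm from the base axis. Payload 7 kg.
Tool frame: the origin (TCP) lies at the very end of the fingers, on their centre line; the grasp point (between the pads) lies 19 mm behind it; z points along the fingers, y is the direction in which the jaws open and shut (so a half turn about z gives the same grasp; the last joint's range is limited). The gripper opens to 88 mm and grips with 3 to 60 N. Pads are 19 mm wide; open, the fingers measure 130 mm over their backs; the gripper's body (78 mm by 193 mm) begins 47 mm behind the grasp point.
Start: joints at [1.575, 0.359, 0.012, 0, -1.224, -0.288], TCP at [189.013, 647.973, 226.561] pointing down, gripper open.
Joint ranges: [-3.07, 3.07], [-1.43, 2.12], [-1.02, 1.25], [-3.03, 1.67], [-3.05, -0], [-3.03, 3.03]. Speed limits (rad/s): [2.39, 2.39, 3.01, 3.14, 3.14, 3.14].

INTERFACE

Orientations are given as a unit quaternion [x, y, z, w].
In Python, from plant import bot gives the robot as it stands. Calls block until the motion is done:
- bot.move_ptp(position, orientation): joint-space move of the TCP to a pose.
- bot.line_to(position, velocity=150, ori=None): straight line of the TCP; ori=None keeps the orientation; velocity is the mean speed in mm/s.
- bot.move_joints(angles): joint-space move.
- bot.move_gripper(opening, force=None): finger opening in mm; force is the grip in N (None keeps the last); returns when the fingers have stopped.
- bot.pause(seconds).
- bot.solve_ik(position, orientation): joint angles nearest the present ones, or None.
- bot.read_state(): the state.
- bot.camera(name): name is "scene" or "top"; returns the picture (400x640x3 uint8, red, green, blue); there is no depth.
- bot.get_calibration(name): a dict with "fx", "fy", "cx", "cy" (pixels), "view" (4x4, takes a point from world to camera coordinates). Camera axes: x right, y up, looking along -z (the intrinsics and any distortion apply to the point x, -y, -z); pixel columns grow to the right and rows downward; lengths in mm; the calibration is good to about 2 mm. A picture is of the moment at which its call begins. get_calibration takes no time and is no camera call.
A pose or a line that the arm cannot do raises bot.Unreachable and nothing moves.
- bot.close_job(): hands the job in, once; it reports no verdict.
The state is a dict: "t": time; "joint_pos": joint angles; "qvel": joint speeds; "tau": joint torques, N m; "tcp_pos": TCP position; "eef_rot": TCP orientation; "contact_force": force on the tool from outside, world axes, zero at the start; "moment": the same for the moment, N m; "width": finger opening in mm.
Only numpy, scipy, OpenCV 4.12 (cv2) and the standard library are available. Lean on these libraries where they do the work, as an engineer would, in place of code of your own. Each camera call takes 0.05 s, during which the arm holds its last target.

TASK

Clear the way to the bench vise: push its two-leaf guard screen in at the fold hinge so that both leaves collapse along the track towards the pivot post, as far as the screen goes, and leave it standing so. Leave the identical screen in front of the bench grinder as it is.

Things in the scene. Friction and masses are not known exactly. Their poses are not given: they have to be found in the camera images.
- vise_screen (a joint): Fold of the vise's screen, rad: angle of each leaf to the track. 0 = shut, leaves in line; 1.2 = fully folded, at its stop. Starts at about 0.1 to 0.4, the fold pointing away from the robot. Moved by 2 to 5 N at the fold; stays where left. Two grey sheet-steel leaves, each 130 mm between hinge axes, 10 mm thick, 12 to 167 mm above the bench, open above; the free end runs in a low sill track.
- vise_fold (a point): Top centre of the fold hinge's pin, 217 mm above the bench: a plain round upright steel post, 16 mm diameter, standing 50 mm clear above the leaves where they meet. Push it there, above the leaves (fingers thrust down between the folding leaves get wedged). It travels level on an arc of 130 mm radius about vise_pivot, away from the robot and towards the pivot post.
- vise_pivot (a point): On the axis of the fixed round pivot post (22 mm diameter, 185 mm tall), left end of the track seen from the robot; 167 mm up. x: level, square to the track, away from the robot (the way the fold moves); y along the track: the screen runs from here to -y, 260 mm when shut. The vise (dark cast block, two 140 mm jaws, 145 mm high) starts 130 mm behind the track; side cheeks 90 mm high.
- grinder_fold (a point): The same point on the fold hinge pin of the other, identical screen, beside it in front of the bench grinder (round grey motor with a wheel at each end, 170 mm high). To be left alone. The two bays may change places.

How it is judged:
By the outcome, as a careful person would: the job done as asked, in the order asked, and still so for the second after the job is handed in, with the robot touching nothing.
It also fails if it takes over 32 s, if anything falls off the work surface, if the arm or the gripper's body presses on something with over 40 N, if the wrist force passes 120 N, or if a joint passes its speed limit or range.

## Working session

There is one attempt and no reset: what is moved stays moved. The work goes in short steps, each a Python script; the robot and the scene stay as the last script left them, time stands still between calls to the robot, and variables do not carry over. Pictures are saved under pics/ and viewed, and the job is handed in when it is done.

```bash
ls; mkdir -p pics; python3 - <<'E'
from plant import bot
import cv2
for n in("scene","top"):
    cv2.imwrite(f"pics/{n}0.png",bot.camera(n)[:,:,::-1]); c=bot.get_calibration(n); print(n,c)
s=bot.read_state();print(s["t"],s["tcp_pos"],s["eef_rot"],s["width"],s["contact_force"])
E
```

```text
pics
scene {'fx': 470.47760918921824, 'fy': 470.47760918921824, 'cx': 316.6507944476356, 'cy': 201.9343476281272, 'view': array([[-8.90759426e-01,  4.54308055e-01,  1.23221609e-02,
         4.04057240e+02],
       [-2.66701478e-01, -5.44489340e-01,  7.95236871e-01,
         2.44780214e+01],
       [ 3.67991801e-01,  7.05078400e-01,  6.06173642e-01,
        -1.39713312e+03],
       [ 0.00000000e+00,  0.00000000e+00,  0.00000000e+00,
         1.00000000e+00]])}
top {'fx': 430.66111183913864, 'fy': 430.66111183913864, 'cx': 321.32741468488, 'cy': 202.10467771661718, 'view': array([[ 9.70567511e-04, -9.99799775e-01, -1.99867109e-02,
         7.32863000e+01],
       [ 9.83670137e-01, -2.64264580e-03,  1.79961324e-01,
        -4.87672709e+02],
       [-1.79978109e-01, -1.98349952e-02,  9.83470616e-01,
        -1.02915874e+03],
       [ 0.00000000e+00,  0.00000000e+00,  0.00000000e+00,
         1.00000000e+00]])}
0.1 [188.92350816 647.57675622 225.72822653] [ 9.89943953e-01 -1.41458201e-01 -2.90086682e-05  7.38987985e-04] 87.79094839180854 [-0.55996756 -0.74497631  0.04327812]
```

View pics/scene0.png

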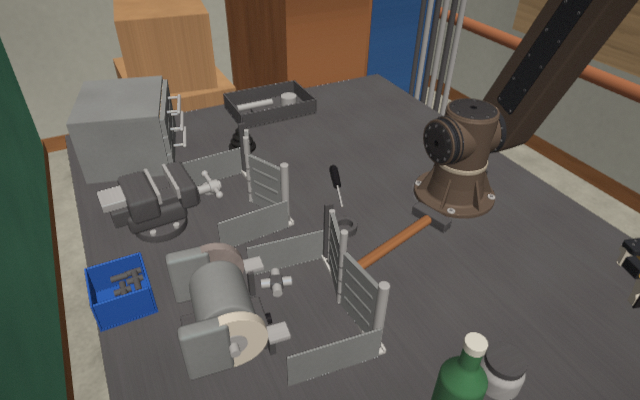

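View pics/top0.png

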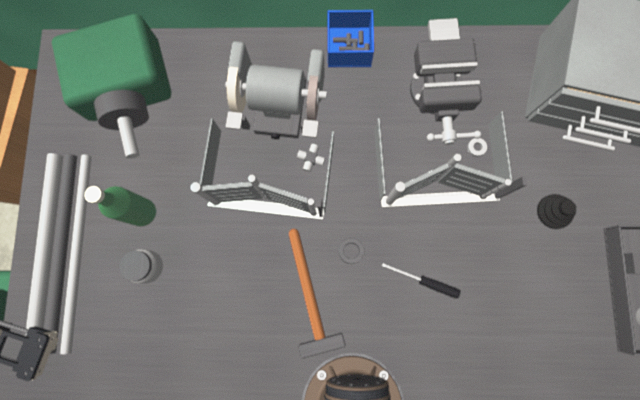

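The top view shows the vise bay on the right, with its fold at about (457,161) and pivot post top at about (399,188). The grinder bay is on the left, fold at about (252,181). I'll zoom in on both views for better pixel positions.

```bash
python3 - <<'E'
import cv2,numpy as np
t=cv2.imread("pics/top0.png");s=cv2.imread("pics/scene0.png")
a=cv2.resize(t[110:220,370:530],None,fx=5,fy=5,interpolation=cv2.INTER_CUBIC)
b=cv2.resize(s[110:260,180:320],None,fx=4,fy=4,interpolation=cv2.INTER_CUBIC)
cv2.imwrite("pics/tz.png",a);cv2.imwrite("pics/sz.png",b)
E
```

```text
(no output)
```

View pics/tz.png

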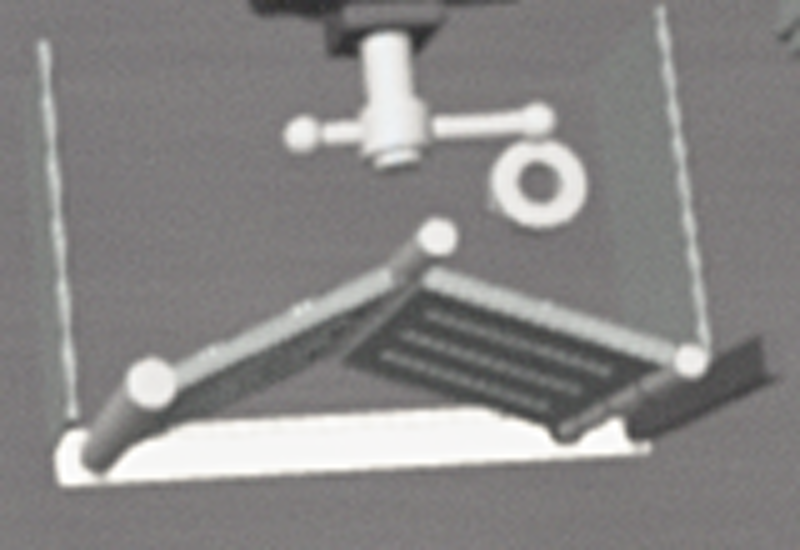

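View pics/sz.png

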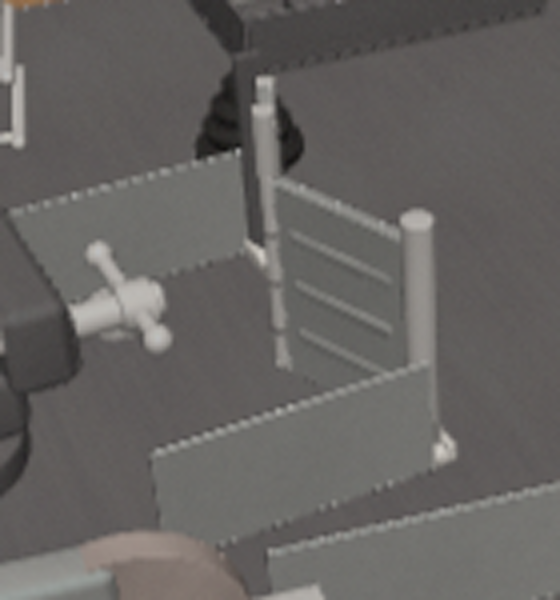

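```bash
cat > h.py <<'E'
import numpy as np
from plant import bot
def ray(n,u,v):
    c=bot.get_calibration(n);V=c["view"];R=V[:3,:3];o=-R.T@V[:3,3]
    d=R.T@np.array([(u-c["cx"])/c["fx"],-(v-c["cy"])/c["fy"],-1]);return o,d/np.linalg.norm(d)
def atz(n,u,v,z):
    o,d=ray(n,u,v);return o+d*(z-o[2])/d[2]
def proj(n,p):
    c=bot.get_calibration(n);q=c["view"]@np.r_[p,1];return np.array([c["cx"]-c["fx"]*q[0]/q[2],c["cy"]+c["fy"]*q[1]/q[2]])
def tri(a,b):
    A=[];B=[]
    (o1,d1),(o2,d2)=a,b
    t=np.linalg.lstsq(np.c_[d1,-d2],o2-o1,rcond=None)[0]
    p,q=o1+t[0]*d1,o2+t[1]*d2
    return (p+q)/2,np.linalg.norm(p-q)
E
python3 - <<'E'
from h import *
np.set_printoptions(precision=1,suppress=True)
F=atz("top",457.2,157.2,217);P=atz("top",400,186.4,185);E=atz("top",507.8,181.4,172)
print("F",F,"P",P,"E",E,np.linalg.norm((F-P)[:2]),np.linalg.norm((E-F)[:2]),np.linalg.norm((E-P)[:2]))
print(proj("scene",F),proj("scene",P),proj("scene",E))
print("track",[atz("top",*u,0) for u in[(383,206),(500,200)]])
print("bottle",tri(ray("top",93,194),ray("scene",475,344)))
print("F tri",*[tri(ray("top",457.2,157.2),ray("scene",180+x/4,110+y/4)) for x,y in((264,83),(262,107))])
print("E tri",*[tri(ray("top",507.8,181.4),ray("scene",180+x/4,110+y/4)) for x,y in((264,83),(262,107))])
print("P tri",tri(ray("top",400,186.4),ray("scene",180+417/4,110+218/4)))
print("green",atz("top",60,130,300),atz("top",170,100,300))
E
```

```text
F [ 552.  -217.9  217. ] P [ 496.3 -100.7  185. ] E [ 509.6 -338.9  172. ] 129.8068008178732 128.22223278477523 238.59749966090212
[245.5 136.8] [284.  164.2] [246.1 128.5]
track [array([485.3, -85.9,   0. ]), array([ 500.2, -387.4,    0. ])]
bottle (array([471. , 543.8, 234.4]), np.float64(1.2113022276986787))
F tri (array([ 548.6, -213.6,  235. ]), np.float64(4.05459731216153)) (array([ 552. , -217.9,  217. ]), np.float64(0.06243564650018612))
E tri (array([ 510.5, -341.6,  164. ]), np.float64(2.1091796383312724)) (array([ 513.4, -349.2,  142.3]), np.float64(6.88032730860783))
P tri (array([ 496.1, -100.5,  184.3]), np.float64(0.8390371040537946))
green [587.4 584.6 300. ] [648.7 369.6 300. ]
```

```bash
cat >> h.py <<'E'
from scipy.spatial.transform import Rotation as Rn
P=np.array([496.2,-100.6]);a=0.053
X=np.array([np.cos(a),np.sin(a)]);Y=np.array([-np.sin(a),np.cos(a)])
def fold(th): return P+130*(np.sin(th)*X-np.cos(th)*Y)
def tang(th): return np.cos(th)*X+np.sin(th)*Y
def ori(th,flip):
    t=np.r_[tang(th),0]*flip; z=np.array([0,0,-1.]); return Rn.from_matrix(np.c_[np.cross(t,z),t,z]).as_quat()
def pose(th,off,z,flip): return np.r_[fold(th)+off*tang(th),z],ori(th,flip)
E
python3 - <<'E'
from h import *
np.set_printoptions(precision=2,suppress=True)
print(fold(.387),fold(1.2))
for f in(1,-1):
  for th,z in((.39,330),(.39,182),(.8,182),(1.2,182),(1.25,182),(1.2,300)):
    print(f,th,z,bot.solve_ik(*pose(th,3,z,f)))
E
```

```text
[ 551.57 -218.22] [ 619.69 -141.22]
1 0.39 330 [-0.04  0.18  0.    0.   -1.39 -2.65]
1 0.39 182 [-0.04  0.26 -0.23  0.   -1.08 -2.65]
1 0.8 182 [ 0.01  0.31 -0.17  0.   -1.1  -2.3 ]
1 1.2 182 [ 0.09  0.33 -0.14  0.   -1.1  -1.98]
1 1.25 182 [ 0.1   0.33 -0.14  0.   -1.1  -1.94]
1 1.2 300 [ 0.09  0.26  0.04  0.   -1.35 -1.98]
-1 0.39 330 [-0.04  0.18  0.    0.   -1.39  0.49]
-1 0.39 182 [-0.04  0.26 -0.23  0.   -1.08  0.49]
-1 0.8 182 [ 0.01  0.31 -0.17  0.   -1.1   0.84]
-1 1.2 182 [ 0.09  0.33 -0.14  0.   -1.1   1.17]
-1 1.25 182 [ 0.1   0.33 -0.14  0.   -1.1   1.21]
-1 1.2 300 [ 0.09  0.26  0.04  0.   -1.35  1.17]
```

```bash
python3 - <<'E'
from h import *
import cv2
np.set_printoptions(precision=2,suppress=True)
s=bot.read_state();p=np.array(s["tcp_pos"])
bot.line_to([170,560,400],velocity=150)
q=pose(.387,0,330,-1)
bot.move_ptp(*q)
bot.move_gripper(44,force=40)
bot.line_to(pose(.387,0,245,-1)[0],velocity=100)
s=bot.read_state();print(s["t"],s["tcp_pos"],s["width"],s["contact_force"],pose(.387,0,245,-1)[0])
for n in("scene","top"): cv2.imwrite(f"pics/{n}1.png",bot.camera(n)[:,:,::-1])
a=cv2.imread("pics/scene1.png")[60:240,150:390];cv2.imwrite("pics/sz1.png",cv2.resize(a,None,fx=3,fy=3,interpolation=cv2.INTER_CUBIC))
E
```

```text
6.5 [ 552.02 -218.34  245.75] 43.735365021063814 [ 0.95 -0.43  0.2 ] [ 551.57 -218.22  245.  ]
```

View pics/sz1.png

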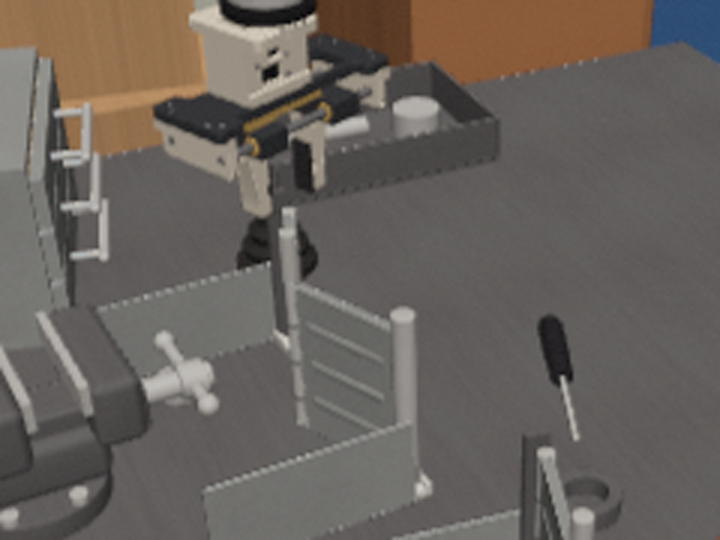

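View pics/top1.png

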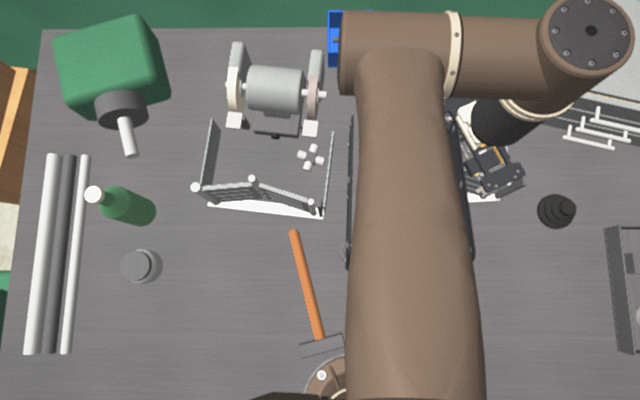

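The open fingers stand about 28 mm above the pin and straddle it: finger tips at about (236,130) and (255,122) in the scene image, pin top at about (246,137). I'll go down, narrow the gap and push along the arc.

```bash
python3 - <<'E'
from h import *
import cv2
np.set_printoptions(precision=2,suppress=True)
def st(l):
    s=bot.read_state();print(l,round(s["t"],2),np.array(s["tcp_pos"]),round(s["width"],1),np.array(s["contact_force"]));return s
bot.line_to(pose(.387,0,182,-1)[0],velocity=80);s=st("down")
if abs(np.array(s["contact_force"])).max()<8:
    bot.move_gripper(24);st("closed")
    for th in(.5,.65,.8,.95,1.08):
        p,o=pose(th,4,182,-1);bot.line_to(p,velocity=70,ori=o);s=st(th)
        if np.linalg.norm(s["contact_force"])>20: print("stop");break
cv2.imwrite("pics/scene2.png",bot.camera("scene")[:,:,::-1])
a=cv2.imread("pics/scene2.png")[60:240,120:360];cv2.imwrite("pics/sz2.png",cv2.resize(a,None,fx=3,fy=3,interpolation=cv2.INTER_CUBIC))
E
```

```text
down 7.53 [ 551.94 -218.29  182.48] 43.6 [ 0.73 -0.23  0.95]
closed 8.13 [ 551.58 -218.24  182.03] 24.2 [ 0.29 -0.65  1.19]
0.5 8.55 [ 567.97 -209.01  181.8 ] 23.9 [ 0.29 -0.1  -0.25]
0.65 8.97 [ 583.26 -197.17  181.95] 23.7 [-0.02  0.6  -0.07]
0.8 9.4 [ 596.72 -183.06  182.02] 23.8 [0.86 0.11 0.07]
0.95 9.82 [ 607.91 -167.14  182.06] 24.0 [-0.2   0.6  -0.29]
1.08 10.22 [ 615.53 -152.13  182.01] 23.8 [ 0.47 -0.8  -0.57]
```

View pics/sz2.png

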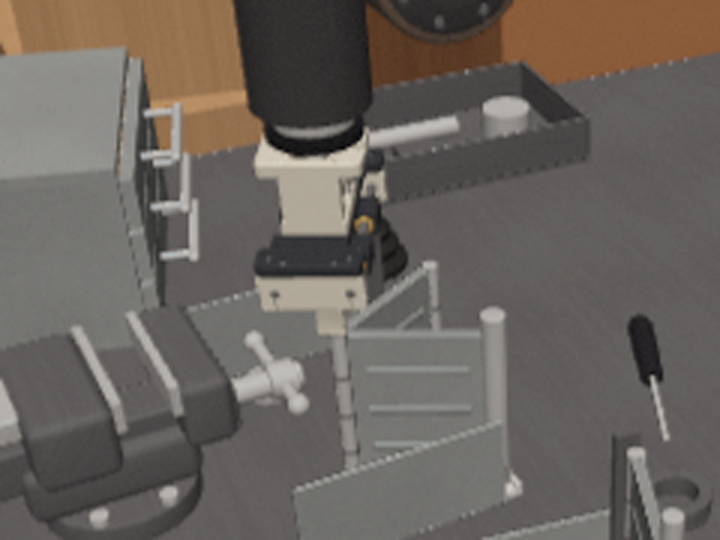

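The fold pin has moved with the gripper, and the leaf's top edge runs from the finger at about (233,171) to the post at about (283,166). I'll continue in small steps until I feel the stop.

```bash
python3 - <<'E'
from h import *
np.set_printoptions(precision=2,suppress=True)
for th in(1.14,1.17,1.19,1.2,1.21,1.22,1.23,1.24,1.25,1.26,1.27):
    p,o=pose(th,4,182,-1);bot.line_to(p,velocity=40,ori=o)
    s=bot.read_state();f=np.array(s["contact_force"]);ft=f[:2]@tang(th)
    print(th,round(s["t"],2),np.array(s["tcp_pos"]),p[:2],round(s["width"],1),f,"ft",round(ft,1))
    if np.linalg.norm(f)>18: print("stop");break
E
```

```text
1.14 10.61 [ 618.45 -144.94  182.04] [ 618.51 -144.84] 24.3 [ 0.29 -0.42  0.32] ft -0.3
1.17 10.86 [ 619.8  -141.21  182.03] [ 619.78 -141.15] 24.1 [-0.23 -0.49  0.03] ft -0.5
1.19 11.11 [ 620.64 -138.64  182.06] [ 620.57 -138.67] 23.9 [-0.48 -1.31  0.12] ft -1.4
1.2 11.36 [ 621.02 -137.39  182.05] [ 620.94 -137.42] 23.8 [ 0.06 -1.92 -0.21] ft -1.8
1.21 11.61 [ 621.42 -136.07  182.07] [ 621.3  -136.17] 24.0 [ 0.86 -0.91  0.74] ft -0.6
1.22 11.86 [ 621.5  -135.47  182.03] [ 621.65 -134.92] 23.9 [ 0.41 -4.91  0.36] ft -4.6
1.23 12.11 [ 621.39 -135.35  182.04] [ 621.99 -133.66] 23.8 [ -0.47 -10.23  -0.03] ft -9.9
1.24 12.36 [ 621.27 -135.22  182.01] [ 622.31 -132.4 ] 24.2 [ -1.38 -14.93  -0.35] ft -14.7
1.25 12.61 [ 621.17 -135.04  181.99] [ 622.62 -131.14] 24.0 [ -1.59 -19.17  -1.37] ft -18.9
stop
```

Firm stop: the TCP stalled at about 1.21 rad while the force rose to 19 N. I'll relax, open, lift clear and look.

```bash
python3 - <<'E'
from h import *
import cv2
np.set_printoptions(precision=2,suppress=True)
p,o=pose(1.21,4,182,-1);bot.line_to(p,velocity=40,ori=o)
bot.move_gripper(44);p=np.array(bot.read_state()["tcp_pos"])
bot.line_to([p[0],p[1],300],velocity=120)
q=list(bot.read_state()["joint_pos"]);q[0]-=0.75;bot.move_joints(q)
s=bot.read_state();print(s["t"],np.array(s["tcp_pos"]),np.array(s["contact_force"]))
for n in("scene","top"): cv2.imwrite(f"pics/{n}3.png",bot.camera(n)[:,:,::-1])
a=cv2.imread("pics/scene3.png")[60:240,120:360];cv2.imwrite("pics/sz3.png",cv2.resize(a,None,fx=3,fy=3,interpolation=cv2.INTER_CUBIC))
print(proj("top",np.r_[fold(1.2),217]),proj("scene",np.r_[fold(1.2),217]))
E
```

```text
16.325 [ 362.44 -522.22  298.98] [-0.09  1.01 -0.05]
[419.5  126.95] [230.   156.97]
```

View pics/sz3.png

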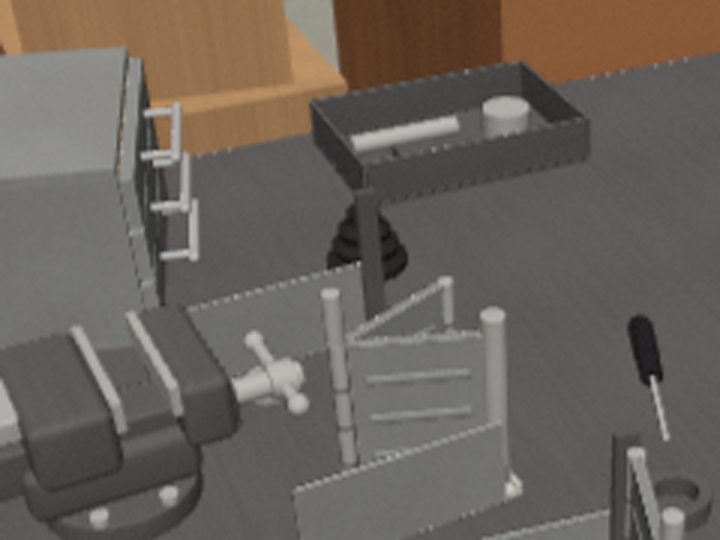

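View pics/top3.png

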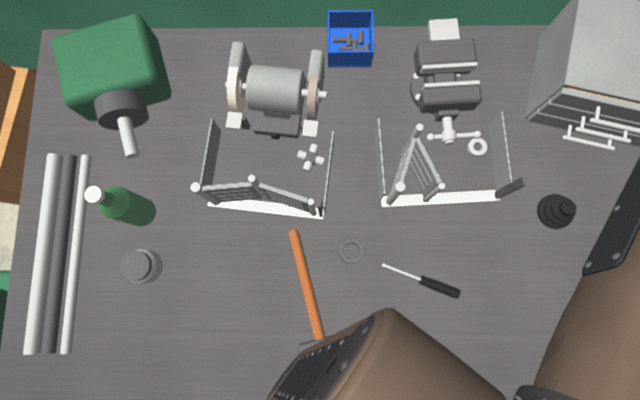

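The pin top is at (230,158) in the scene view and about (419,127) in the top view. Predicted positions for 1.2 rad are (230,157) and (419.5,127). One quick check that the grinder's screen is unchanged, then I'll hand in.

```bash
python3 - <<'E'
from h import *
import cv2
a,b=[cv2.imread(f"pics/top{i}.png")[110:225,180:345].astype(int) for i in(0,3)]
print("grinder diff",abs(a-b).mean(),abs(a-b).max())
g=cv2.cvtColor(cv2.imread("pics/top3.png"),cv2.COLOR_BGR2GRAY)[118:136,410:430]
c=cv2.connectedComponentsWithStats((g>185).astype(np.uint8));i=1+c[2][1:,4].argmax();uv=c[3][i]+[410,118]
F=atz("top",*uv,217)[:2];d=F-P;print(uv,c[2][i,4],F,np.linalg.norm(d),"theta",np.arctan2(d@X,-d@Y))
bot.close_job()
E
```

```text
grinder diff 2.1836802810715854 13
[419.17073171 126.68292683] 41 [ 620.30440437 -140.53965293] 130.3728463253125 theta 1.206440584872078
the job is handed in; nothing more can be done
```

The vise's guard screen is folded to its stop and standing there, the robot is clear of it, and the job is handed in. I straddled the fold pin with the fingers above the leaves and pushed it along its arc. At the stop the gripper stalled and the force rose to 19 N; then I backed off, opened, lifted and swung the arm away.

- **Fold angle:** the last top view gives about 1.206 rad, against 1.2 at full fold. The pin measures 130.4 mm from the pivot, against 130 mm.
- **Grinder screen:** it looks unchanged, with only noise-level differences between the first and last top views.
- **Limits:** the clock read about 16.3 s after the last move, against the 32 s limit. The highest wrist force I read was about 19 N.
- **Problems:** none of the checks failed or disagreed.

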